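# Find the notch in the keg's rim and press the catch

## Robot

A 6-joint arm with a two-finger parallel gripper is mounted at the origin on the work surface. World frame = base frame: x ahead of the robot, y to its left, z up, the work surface at z = 0. Lengths are in m, angles in rad, forces in N, time in s.
With the tool pointing down it reaches from about 0.3 to 0.85 m from the base axis. Payload 4.2 kg.
Tool frame: the origin (TCP) lies at the very end of the fingers, on their centre line; the grasp point (between the pads) lies 19 mm behind it (bot.tcp_to_grasp is the distance from the TCP to the grasp point, in m); z points along the fingers, y is the line along which they close (so a half turn about z gives the same grasp; the last joint's range is limited). The gripper opens to 91 mm and grips with 3 to 60 N. Pads are 32 mm wide; open, the fingers measure 118 mm over their backs; the gripper's body (76 mm by 178 mm) begins 60 mm behind the grasp point.
Start: joints at [-1.199, 0.32, 1.565, -0, 1.257, -0.02], TCP at [0.22, -0.531, 0.214] pointing down, gripper open.
Joint ranges: [-3.11, 3.11], [-0.84, 2.01], [0.21, 2.61], [-1.34, 4.49], [0.05, 2.63], [-2.56, 2.56]. Speed limits (rad/s): [2.57, 2.57, 3.14, 3.14, 3.14, 3.14].

## Interface

Orientations are given as a rotation vector (axis times angle).
In Python, from bench import status, vision, ticket, spot_in, silhouettes, tip_of, bot gives the robot as it stands.
- The arm moves only by the tool jog_arm, never from a script. Its argument "plan" is text: rows parted by semicolons, each of 5 numbers parted by spaces: the shift along the tool's x, y, z in m, then the turn about the tool's z in rad, then the gripper command: -1 is fully open, 1 is shut, values between are in proportion. In form: x y z twist gripper; .... A call has 1 to 20 rows; each row shifts and turns the commanded pose from where the row before left it, along the tool's axes as they then stand; what a row does not reach is not made up. A row lasts 1/8 s, in which the tool goes at most 62.5 mm and 10.7 degrees, less where a joint would pass 70% of its speed; a pose out of reach is approached as far as the arm can. A call with a gripper value outside its range is refused whole. The fingers move at their own pace and stop on an object; the grip force is fixed at half the most. Time passes only in rows, so rows that do not move let the fingers close. It gives the time, the measured TCP pose, the force, the opening and the grip force at its end, in the units of the state.
- status.read_state(): the state, without advancing time (a new reading comes with each control period).
- vision.grab_frame(name): name is "side" or "top"; returns the picture (420x560x3 uint8, red, green, blue); there is no depth.
- vision.get_calibration(name): a dict with "fx", "fy", "cx", "cy" (pixels), "origin" and "orientation" of the camera in the world. Camera axes: x right, y down, z forward; pixel columns grow to the right and rows downward; lengths in m; the calibration is good to about 2 mm. A picture is of the moment at which its call begins. get_calibration takes no time and is no camera call.
- ticket.job_done(): hands the job in; it is judged then, once.
Trained networks look in the newest picture that a camera, given by its name, has taken for a name from the list of things; names that differ only in an ending like _2 or _b are one class to them, and where a whole thing is asked for, a point or a joint stands for the part that bears it (a point fixed in the world has none). Each returns a list of dicts, best first, with "score" (0 to 1); they miss things now and then, are a little off and sometimes report something else, mostly with a low value. They report only what shows in the picture. A call takes as long as a camera call.
- spot_in(camera, query): "rect" ([left, top, right, bottom] in pixels, round what is visible of it).
- silhouettes(camera, query): "mask" (420x560 bool, what is visible of it) and "rect" ([left, top, right, bottom] in pixels, round what is visible of it).
- tip_of(camera, query): "uv" ([column, row] in pixels: a listed point, or the origin of a listed thing).
The state is a dict: "time": time; "joints": joint angles; "qd": joint speeds; "joint_torque": joint torques, N m; "position": TCP position; "orientation": TCP orientation; "contact_force": force on the tool from outside, world axes, zero at the start; "moment": the same for the moment, N m; "finger_gap": finger opening in m; "finger_force": force on a finger pad.
Only numpy, scipy, OpenCV 4.12 (cv2) and the standard library are available. Lean on these libraries where they do the work, as an engineer would, in place of code of your own. Each camera call takes 0.05 s, during which the arm holds its last target. There are 200 camera calls.

## Task

Release the indigo keg's flap. With a fingertip, feel lightly along the rim of its lid, on the half that faces the robot, until you find the finger notch, then press the catch plate inside the notch right down so that the flap pops up ajar, and take the hand away. Leave the keg standing where it is and do not shove or lift the other things on the bench.

Things in the scene. Friction and masses are not known exactly. Their poses are not given: they have to be found in the camera images.
- keg: Round loose plastic keg of indigo cakes, about 2.9 kg: pale body 225 mm across, dark blue press-on lid. Origin: centre of its underside, on its upright axis, z up. Its orientation says nothing of where the notch is: the lid sits on it in some other rotation (tight, it does not turn by hand). Inside the lid's rim lies a flat deck, 3 mm below the rim's top: flap on the notch side, fixed half opposite.
- keg_rim (a point): Point on the keg's axis, 150 mm above its underside, level with the top of the lid's flat rim. The rim is a ring round this point, inner radius 94, outer 128 mm, unbroken but for one finger notch 53 mm long (along the rim, at radius 116 mm). The notch's middle is less than 82 degrees to either side of the world -x side of the ring (the robot's side); where is not given: it is to be felt or seen.
- keg_catch (a joint): Thumb plate in the notch, pivoted at its inner edge (radius 98 mm, 16 mm below the rim's top), sloping up to its outer edge (radius 126 mm, 7.5 mm below the rim's top). Rad: 0 at rest, 0.30 pressed down level. 1 N on the outer edge starts it, 5 N brings it down, it lets the flap go by about 0.15 and springs back. Notch open above and outward; lip behind it (radius 94 to 98, 4 mm below the rim's top).
- keg_flap (a joint): Flap of the lid, rad: 0 latched, 0.24 popped ajar (its edge beside the notch then stands 20 mm up; a stop halts it there). Half disc of radius 92 mm, hinged on the lid's diameter through the keg's axis. Once the catch lets go, a weak spring (under 1 N at the edge) raises it by itself in half a second and holds it. Pressing on the flap itself does nothing.
- jar: Closed jar of paste, 84 mm across, 115 mm high, loose. Origin: centre of its underside.
- print_block: Wooden hand printing block, 130 x 90 mm, 49 mm high with its grip bar, loose. Origin: centre of its underside.
- bowl: Blue ceramic bowl, 110 mm across, 50 mm high, loose. Origin: centre of its underside.
- soap: Cake of light blue soap, 95 x 62 x 30 mm, loose. Origin: centre of its underside.
- spool: Standing navy thread spool, 52 mm across, 70 mm high, loose. Origin: centre of its underside.
- brush: Wooden brush lying flat, loose, less than 50 mm high.
- spatula: Wooden spatula lying flat, loose, less than 50 mm high.

How it is judged:
By the outcome, as a careful person would: the job done as asked, in the order asked, and still so for the second after the job is handed in, with the robot touching nothing.
It also fails if it takes over 69 s, if anything falls off the work surface, if the arm or the gripper's body presses on something with over 40 N, if the wrist force passes 120 N, or if a joint passes its speed limit or range.

## Working session

There is one attempt and no reset: what is moved stays moved. The work goes in short steps, Python scripts to look and compute and a tool call to move; the robot and the scene stay as the last step left them, time stands still between calls to the robot, and variables do not carry over. Pictures are saved under pics/ and viewed, at most 10 in all, crops included, and the job is handed in when it is done.

Besides the shell and the picture viewer there is one more tool, called after "Emit:" by a JSON object that holds its "method" and its "body". jog_arm: Moves the arm, as the interface text tells. Its arguments: {"type":"object","properties":{"plan":{"type":"string"}},"required":["plan"]}

```bash
mkdir -p pics; cat > h.py <<'E'
import numpy as np,cv2
from scipy.spatial.transform import Rotation as R
from bench import status, vision, ticket, spot_in, silhouettes, tip_of, bot
def cal(n):
    c=vision.get_calibration(n); o=np.array(c["orientation"],float)
    M=o if o.shape==(3,3) else R.from_rotvec(o).as_matrix()
    return c,np.array(c["origin"]),M
def at_z(n,uv,z):
    c,o,M=cal(n); d=M@np.array([(uv[0]-c["cx"])/c["fx"],(uv[1]-c["cy"])/c["fy"],1]); return o+d*(z-o[2])/d[2]
def px(n,p):
    c,o,M=cal(n); q=M.T@(np.array(p)-o); return np.array([c["cx"]+c["fx"]*q[0]/q[2],c["cy"]+c["fy"]*q[1]/q[2]])
def save(n,f):
    im=vision.grab_frame(n); cv2.imwrite(f,im[:,:,::-1]); return im
E
python3 - <<'E'
from h import *
a=save("top","pics/t0.png");b=save("side","pics/s0.png")
cv2.imwrite("pics/both0.png",cv2.resize(np.hstack([a,b])[:,:,::-1],(800,300)))
for n in("top","side"):
    print(n,vision.get_calibration(n))
    for q,z in(("keg_rim",.15),("keg",0)):
        for r in tip_of(n,q)[:2]: print(q,r["score"],r["uv"],at_z(n,r["uv"],z))
    for q in ("jar","bowl","spool","print_block","soap","brush","spatula"):
        r=tip_of(n,q)[:1]
        if r: print(q,r[0]["score"],r[0]["uv"],at_z(n,r[0]["uv"],0))
s=status.read_state();print(s["position"],s["orientation"],s["contact_force"],s["time"],R.from_rotvec(s["orientation"]).as_matrix().round(3))
E
```

```text
top {'fx': 431.4558046257892, 'fy': 431.4558046257892, 'cx': 279.6632534847075, 'cy': 205.63684992535912, 'origin': array([0.36369296, 0.00493692, 1.46057849]), 'orientation': array([-2.16202776,  2.18790409, -0.10070308])}
keg_rim 0.77 [322.1, 173.2] [ 0.58249934 -0.12861272  0.15      ]
keg_rim 0.58 [276.0, 240.7] [0.37753032 0.01528383 0.15      ]
keg 0.79 [319.1, 184.6] [ 0.56830553 -0.1328304   0.        ]
jar 0.9 [257.9, 159.2] [0.65874839 0.07549913 0.        ]
bowl 0.75 [274.3, 238.4] [0.38692145 0.02212047 0.        ]
spool 0.61 [373.2, 233.3] [ 0.40012937 -0.31231152  0.        ]
print_block 0.56 [388.1, 180.0] [ 0.58136872 -0.36902163  0.        ]
soap 0.81 [182.6, 250.7] [0.34930248 0.3312822  0.        ]
brush 0.77 [149.7, 256.8] [0.33021638 0.4417104  0.        ]
spatula 0.91 [419.0, 251.4] [ 0.33746808 -0.46460049  0.        ]
side {'fx': 506.8874564524663, 'fy': 506.8874564524663, 'cx': 281.26561739276127, 'cy': 209.77173115371212, 'origin': array([0.07897557, 0.90402976, 1.26623002]), 'orientation': array([-0.58569196,  2.74232268, -1.04312613])}
keg_rim 0.61 [271.5, 172.8] [ 0.57791917 -0.13178625  0.15      ]
keg 0.83 [271.9, 205.3] [ 0.57779623 -0.12925345  0.        ]
jar 0.85 [220.8, 239.4] [0.66466992 0.06977361 0.        ]
bowl 0.84 [307.9, 254.8] [0.38902341 0.01304342 0.        ]
spool 0.64 [272.2, 206.7] [ 0.57420788 -0.12390155  0.        ]
print_block 0.85 [298.7, 162.5] [ 0.57702419 -0.36022274  0.        ]
soap 0.8 [275.8, 347.1] [0.35168001 0.33428219 0.        ]
brush 0.76 [268.6, 385.9] [0.32406651 0.43902652 0.        ]
spatula 0.8 [367.5, 163.3] [ 0.3467374  -0.45845371  0.        ]
[ 0.219597   -0.53145227  0.21399282] [3.08136241e+00 6.11500479e-01 1.09875123e-04] [ 0.32213037 -0.19088073  0.35834445] 1.0 [[ 0.924  0.382  0.   ]
 [ 0.382 -0.924 -0.   ]
 [ 0.     0.    -1.   ]]
```

View pics/t0.png

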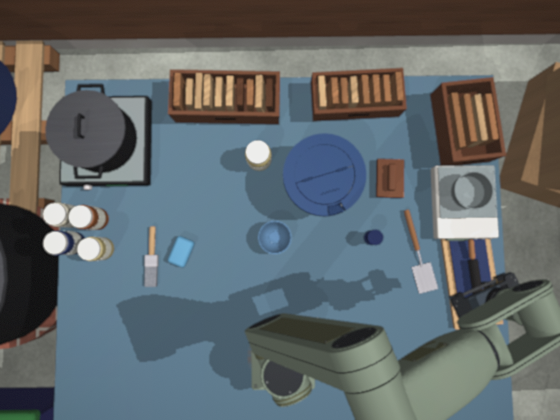

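View pics/s0.png

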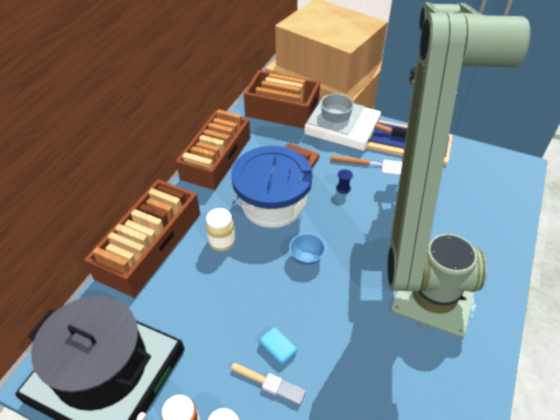

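The top view shows the keg lid centred near (324,174), a possible notch near (338,208) and a hinge line across the lid. The side view has a mark near (308,170). I'll enlarge both.

```bash
python3 - <<'E'
from h import *
a=cv2.imread("pics/t0.png")[125:225,275:375];b=cv2.imread("pics/s0.png")[140:230,225:325]
cv2.imwrite("pics/c0.png",np.hstack([cv2.resize(a,(400,400),interpolation=cv2.INTER_CUBIC),cv2.resize(b,(400,400),interpolation=cv2.INTER_CUBIC)]))
m=silhouettes("top","keg")[0]["mask"].astype(np.uint8)
c=max(cv2.findContours(m,0,2)[0],key=len)
print(cv2.fitEllipse(c))
C=at_z("top",cv2.fitEllipse(c)[0],.15);print(C)
print("notch top",at_z("top",(338,208),.14),"side",at_z("side",(308,170),.14))
print(px("top",[.58,-.13,.15]),px("side",[.58,-.13,.15]))
E
```

```text
((323.8538818359375, 174.2544403076172), (81.6926498413086, 82.99152374267578), 89.41472625732422)
[ 0.57916173 -0.13393028  0.15      ]
notch top [ 0.47549897 -0.17621894  0.14      ] side [ 0.48123244 -0.20030064  0.14      ]
[322.56862655 173.99946195] [270.66251578 172.97334408]
```

View pics/c0.png

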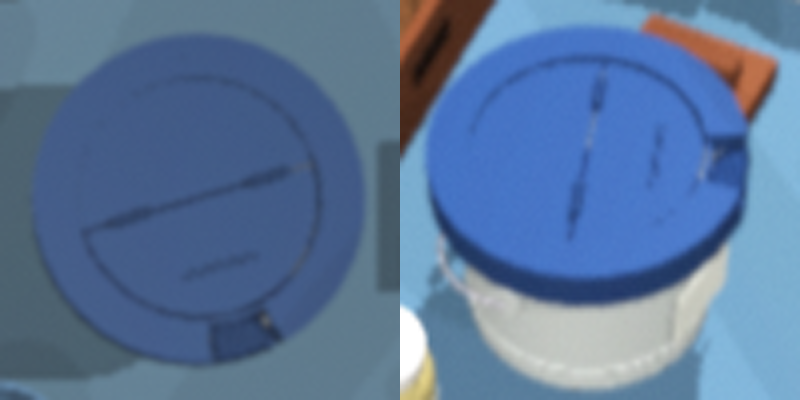

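The notch is visible: in the top crop it spans about (212–285, 318–360), which is roughly pixel (337,210) in the full picture. The side view agrees, with it at about (723,160) in the crop. I'll work out its angle from both views.

```bash
python3 - <<'E'
from h import *
C=np.array([.580,-.132])
T=lambda u,v:(275+u/4-.4,125+v/4-.4)
S=lambda u,v:(225+(u-400)/4-.4,140+v*90/400-.4)
def ang(p):d=p[:2]-C;return np.degrees(np.arctan2(-d[1],-d[0])).round(1),np.hypot(*d).round(4)
for z,u,v in((.15,212,322),(.15,212,362),(.15,263,314),(.15,284,340)):p=at_z("top",T(u,v),z);print("T",p.round(3),ang(p))
for z,u,v in((.15,705,137),(.15,748,135),(.15,690,182),(.15,745,182)):p=at_z("side",S(u,v),z);print("S",p.round(3),ang(p))
for n,a,b in(("top",T(85,230),T(313,162)),("side",S(572,240),S(604,65))):
    p,q=at_z(n,a,.147),at_z(n,b,.147);d=q-p;print("hinge",n,p,q,np.degrees(np.arctan2(d[1],d[0]))+90)
# rim fit in side: outline of the blue lid top edge
for n in("top","side"):
    ring=np.array([px(n,[C[0]+.128*np.cos(t),C[1]+.128*np.sin(t),.15]) for t in np.linspace(0,6.28,60)])
    print(n,ring.min(0),ring.max(0),spot_in(n,"keg_rim")[0]["rect"])
E
```

```text
T [ 0.484 -0.143  0.15 ] (np.float64(6.7), np.float64(0.0968))
T [ 0.453 -0.143  0.15 ] (np.float64(4.8), np.float64(0.1271))
T [ 0.49  -0.182  0.15 ] (np.float64(29.1), np.float64(0.1035))
T [ 0.469 -0.198  0.15 ] (np.float64(30.8), np.float64(0.1287))
S [ 0.498 -0.179  0.15 ] (np.float64(29.9), np.float64(0.0951))
S [ 0.467 -0.195  0.15 ] (np.float64(29.3), np.float64(0.1292))
S [ 0.491 -0.133  0.15 ] (np.float64(0.6), np.float64(0.0892))
S [ 0.452 -0.15   0.15 ] (np.float64(8.2), np.float64(0.1295))
hinge top [ 0.55630685 -0.04768207  0.147     ] [ 0.60713369 -0.22428227  0.147     ] 16.05620917918756
hinge side [ 0.55200088 -0.04754161  0.147     ] [ 0.60362186 -0.21906454  0.147     ] 16.74952165540465
top [281.57210406 133.13025061] [364.9008237  215.54445443] [283.3, 132.5, 368.0, 217.2]
side [230.29552242 145.6674193 ] [311.54776638 202.48708725] [232.2, 146.5, 310.5, 226.6]
```

Emit:
{"method": "jog_arm", "body": {"plan": "0.0324 -0.0244 0 0 1;0.0324 -0.0244 0 0 1;0.0324 -0.0244 0 0 1;0.0324 -0.0244 0 0 1;0.0324 -0.0244 0 0 1;0.0324 -0.0244 0 0 1;0.0324 -0.0244 0 0 1;0.0324 -0.0244 0 0 1;0.0324 -0.0244 0 0 1;0.0324 -0.0244 0 0 1;0.0324 -0.0244 0 0 1;0.0324 -0.0244 0 0 1;0 0 0 -0.1846 1;0 0 0 -0.1846 1;0 0 0 -0.1846 1;0 0 0 -0.1846 1;0 0 0 -0.1846 1;0 0 0 -0.1846 1;0 0 0 -0.1846 1;0 0 0 -0.1846 1"}}

```text
time: 3.65
position: [0.4671, -0.1124, 0.214]
orientation: [1.859, 2.532, 0.0]
contact_force: [0.3, 0.2, 0.9]
finger_gap: 0.0005
finger_force: 0.0
```

```bash
python3 - <<'E'
from h import *
s=status.read_state();M=R.from_rotvec(s["orientation"]).as_matrix();print(s["position"],M.round(3),s["contact_force"],s["finger_gap"],s["joints"].round(2) if hasattr(s["joints"],"round") else s["joints"])
for a in(-10,17):
    t=np.radians(a);p=np.array([.58-.116*np.cos(t),-.132-.116*np.sin(t),.16]);print(a,p,(M.T@(p-s["position"])).round(4))
E
```

```text
[ 0.46709104 -0.11236662  0.21401728] [[-0.299  0.954  0.   ]
 [ 0.954  0.299 -0.   ]
 [-0.     0.    -1.   ]] [0.26890358 0.24967107 0.94925059] 0.00046678766309886003 [-0.26  0.17  1.77 -0.    1.2  -0.56]
-10 [ 0.4657623  -0.11185681  0.16      ] [ 0.0009 -0.0011  0.054 ]
17 [ 0.46906865 -0.16591512  0.16      ] [-0.0517 -0.0141  0.054 ]
```

Emit:
{"method": "jog_arm", "body": {"plan": "0 0 0.02 0 1;0 0 0.02 0 1;0 0 0.012 0 1;0 0 0.005 0 1;0 0 0.002 0 1;0 0 0.002 0 1;0 0 0 0 1;0 0 0 0 1"}}

```text
time: 4.65
position: [0.4673, -0.1124, 0.1532]
orientation: [1.867, 2.526, 0.0]
contact_force: [0.3, 0.4, -0.2]
finger_gap: 0.0007
finger_force: 0.0
```

Emit:
{"method": "jog_arm", "body": {"plan": "0 0 0.001 0 1;0 0 0 0 1;0 0 0 0 1"}}

```text
time: 5.03
position: [0.4671, -0.1124, 0.152]
orientation: [1.867, 2.526, -0.0]
contact_force: [-0.4, -0.4, 0.1]
finger_gap: 0.0006
finger_force: 0.0
```

Emit:
{"method": "jog_arm", "body": {"plan": "0 0 0.001 0 1;0 0 0 0 1;0 0 0 0 1"}}

```text
time: 5.4
position: [0.4671, -0.1124, 0.1509]
orientation: [1.867, 2.526, -0.0]
contact_force: [0.0, -0.3, 0.4]
finger_gap: 0.0004
finger_force: 0.0
```

Emit:
{"method": "jog_arm", "body": {"plan": "0 0 0.001 0 1;0 0 0 0 1;0 0 0 0 1"}}

```text
time: 5.78
position: [0.4672, -0.1124, 0.1503]
orientation: [1.867, 2.526, 0.0]
contact_force: [-0.8, 0.2, 4.3]
finger_gap: 0.0005
finger_force: 1.9
```

Emit:
{"method": "jog_arm", "body": {"plan": "-0.005 -0.0005 0 0 1;-0.005 -0.0005 0 0 1;-0.005 -0.001 0 0 1;-0.005 -0.001 0 0 1;-0.005 -0.001 0 0 1;0 0 0 0 1"}}

```text
time: 6.52
position: [0.471, -0.1375, 0.1503]
orientation: [1.868, 2.526, 0.001]
contact_force: [-1.0, 1.5, 5.2]
finger_gap: 0.0004
finger_force: 2.5
```

Emit:
{"method": "jog_arm", "body": {"plan": "-0.004 -0.001 0 0 1;-0.004 -0.001 0 0 1;0 0 0 0 1"}}

```text
time: 6.9
position: [0.4713, -0.1456, 0.1502]
orientation: [1.868, 2.526, 0.002]
contact_force: [-1.5, 2.9, 5.4]
finger_gap: 0.0003
finger_force: 2.6
```

Emit:
{"method": "jog_arm", "body": {"plan": "-0.004 -0.001 0 0 1;0 0 0 0 1"}}

```text
time: 7.15
position: [0.4715, -0.1496, 0.1502]
orientation: [1.868, 2.526, 0.002]
contact_force: [-0.5, 1.9, 5.5]
finger_gap: 0.0007
finger_force: 2.6
```

Emit:
{"method": "jog_arm", "body": {"plan": "-0.004 -0.001 0 0 1;0 0 0 0 1"}}

```text
time: 7.4
position: [0.4717, -0.1539, 0.1501]
orientation: [1.868, 2.526, 0.001]
contact_force: [-0.1, 3.6, 4.2]
finger_gap: 0.0004
finger_force: 2.5
```

Emit:
{"method": "jog_arm", "body": {"plan": "-0.004 -0.001 0 0 1;0 0 0 0 1"}}

```text
time: 7.65
position: [0.4715, -0.1589, 0.1494]
orientation: [1.867, 2.526, -0.002]
contact_force: [-0.6, -0.3, 0.4]
finger_gap: 0.0002
finger_force: 0.0
```

Emit:
{"method": "jog_arm", "body": {"plan": "-0.004 -0.002 0 0 1;0 0 0 0 1"}}

```text
time: 7.9
position: [0.4708, -0.1629, 0.1497]
orientation: [-1.868, -2.526, 0.001]
contact_force: [-0.8, 0.5, -0.9]
finger_gap: 0.0001
finger_force: 0.0
```

Emit:
{"method": "jog_arm", "body": {"plan": "-0.004 -0.002 0 0 1;0 0 0 0 1"}}

```text
time: 8.15
position: [0.4702, -0.1672, 0.1499]
orientation: [1.868, 2.526, -0.0]
contact_force: [1.1, -1.0, 0.0]
finger_gap: 0.0005
finger_force: 0.0
```

Emit:
{"method": "jog_arm", "body": {"plan": "0 -0.0015 0.002 0 1;0 0 0.002 0 1;0 0 0.002 0 1;0 0 0 0 1;0 0 0 0 1"}}

```text
time: 8.78
position: [0.4688, -0.1673, 0.144]
orientation: [1.867, 2.526, -0.0]
contact_force: [0.8, 0.3, 0.1]
finger_gap: 0.0007
finger_force: 0.0
```

Emit:
{"method": "jog_arm", "body": {"plan": "0 0 0.001 0 1;0 0 0.001 0 1;0 0 0.001 0 1;0 0 0 0 1"}}

```text
time: 9.28
position: [0.4688, -0.1673, 0.141]
orientation: [1.867, 2.526, -0.0]
contact_force: [0.1, 0.2, 1.4]
finger_gap: 0.0005
finger_force: 0.2
```

Emit:
{"method": "jog_arm", "body": {"plan": "0 0 0.001 0 1;0 0 0.001 0 1;0 0 0.001 0 1;0 0 0 0 1"}}

```text
time: 9.78
position: [0.4685, -0.1674, 0.138]
orientation: [-1.867, -2.526, 0.001]
contact_force: [-2.2, -1.0, 3.5]
finger_gap: 0.0004
finger_force: 1.7
```

Emit:
{"method": "jog_arm", "body": {"plan": "0 0 0.001 0 1;0 0 0.001 0 1;0 0 0 0 1"}}

```text
time: 10.15
position: [0.4685, -0.1674, 0.136]
orientation: [-1.867, -2.526, 0.001]
contact_force: [-4.0, -1.3, 4.6]
finger_gap: 0.0006
finger_force: 2.4
```

Emit:
{"method": "jog_arm", "body": {"plan": "0 0 0.001 0 1;0 0 0.001 0 1;0 0 0 0 1;0 0 0 0 1"}}

```text
time: 10.65
position: [0.4685, -0.1674, 0.1343]
orientation: [-1.867, -2.526, 0.001]
contact_force: [-4.5, -0.4, 7.6]
finger_gap: 0.0004
finger_force: 3.5
```

Emit:
{"method": "jog_arm", "body": {"plan": "0 0 0 0 1;0 0 0 0 1;0 0 0 0 1;0 0 -0.002 0 1;0 -0.001 -0.003 0 1;0 -0.001 -0.005 0 1;0 -0.002 -0.01 0 1;0 -0.003 -0.01 0 1;0 -0.005 -0.02 0 1;0 -0.01 -0.03 0 1;0 -0.04 -0.02 0 1;0 -0.05 0 0 1;0 -0.05 0 0 1;0 -0.05 0 0 1;0 0 0 0 1"}}

```text
time: 12.52
position: [0.2636, -0.2297, 0.2345]
orientation: [1.873, 2.522, -0.001]
contact_force: [0.6, -0.1, 0.1]
finger_gap: 0.0005
finger_force: 0.0
```

```bash
python3 - <<'E'
from h import *
a=save("top","pics/t1.png");b=save("side","pics/s1.png")
a=a[125:225,275:375];b=b[140:230,225:325]
cv2.imwrite("pics/c1.png",np.hstack([cv2.resize(a,(400,400),interpolation=2),cv2.resize(b,(400,400),interpolation=2)])[:,:,::-1])
E
```

```text
(no output)
```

View pics/c1.png

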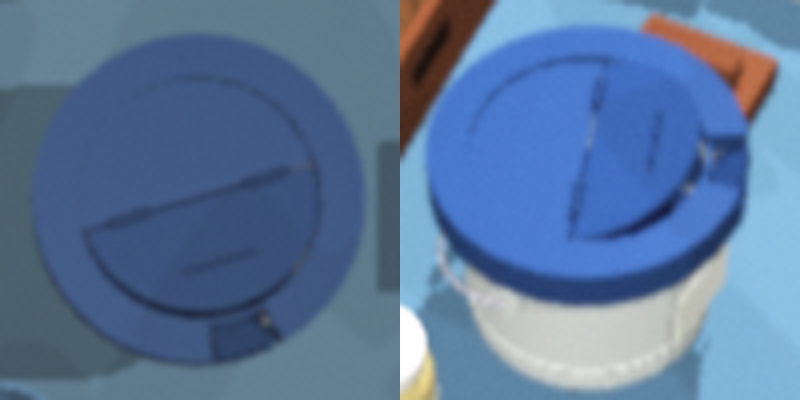

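The flap now stands ajar: there is a dark gap along its edge near (640,220) in the side crop, and its shading has changed in both views. The keg hasn't moved and the hand is clear.

```bash
python3 -c "
from bench import ticket
print(ticket.job_done())"
```

```text
the job is handed in; nothing more can be done
None
```

I felt along the rim to the notch and pressed the catch right down; the keg's flap popped up ajar, the keg stayed where it was, the hand is clear, and the job is handed in.

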